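# Refit the filter cassette of a fume extractor

### The job

Fit the filter cassette into the open fume extractor head: take it by its grip rib, hook its tongue under the fixed lip of the head, then swing the other end down until the spring catch snaps over it and it lies flat and fully home, and let go. Work gently and by feel, never forcing the cassette or the robot against the head, and leave the other things on the bench alone.

Things in the scene. Friction and masses are not known exactly. Their poses are not given: they have to be found in the camera images.
- cassette: loose grey filter cassette, about 0.18 kg, flat on the bench. Plate 120 (x) x 110 (y) x 14 mm; at its -x end a thin tongue continues it, 14 mm long, 90 wide, 5 thick, level with the underside (134 mm long in all). On top at the middle a grip rib, 14 mm along x, 44 mm along y, from z = 14 to z = 44 mm. Origin: centre of the plate's underside; z up
- tongue (a point): middle of the lower edge of the tongue's end, at (-74, 0, 0) mm in the cassette's frame; its axes are the cassette's
- head: fume extractor intake head: black shell, fixed, open face up, 204 (x) x 150 (y) x 58 mm, fan inside. Origin: centre of underside; z up; the -x end (lip end) faces roughly to the robot. In it a grey seat with a recess 136.5 mm long (x), 116 mm wide; its ledge, where the cassette comes to lie, is at z = 48 mm (64 mm wide at the lip end), its side walls reach z = 61. It bears no more than 20 N, from cassette or robot
- stop (a point): nominal foot of the recess's stop wall at the lip end: on the ledge, at (-68.25, 0, 48) mm in the head's frame; axes as the head's. In each episode the whole seat (stop, lip, end wall, catch) is stuck up to 18 mm along +x or -x of nominal; this shift is not in any reported pose: find the stop by touch
- lip (a point): nominal lower front edge of the fixed lip, full width: (-61.25, 0, 59) mm in the head's frame. The lip reaches 7 mm from the stop wall over the recess, underside at z = 59, top at z = 63 (11 mm of room over the ledge). The tongue goes under it with the cassette tilted 0.25 to 0.4 rad, its +x end up. Shifts with the seat
- end_wall (a point): nominal top edge of the recess's other end: (68.25, 0, 60) mm in the head's frame; shifts with the seat. The cassette, 134 mm long with its tongue, has only 2.5 mm of play between stop and end wall, so the tongue must be against the stop for the other end to go down
- catch (a joint): spring catch: dark steel slider, 44 mm wide, over the end wall. Its nose stands 5.5 mm over the recess, underside 15 mm over the ledge (1 mm over a seated cassette); a 65 deg ramp above it reaches z = 77. Value: m pushed back along the head's +x; 0 = forward, 0.010 = fully back. Spring 1.2 N at 0, 3 N at 5.5 mm: the cassette's +x edge, pressed down by 4 to 8 N there, moves it; then it snaps back to 0
- spool: bystander: spool of solder, 52 mm across, 36 mm high; origin at the centre of its underside
- screwdriver: bystander: small screwdriver lying along its x, 150 mm long; origin under its middle
- tin: bystander: open brass tin, 68 mm across, 40 mm high; origin at the centre of its underside
- pliers: bystander: small pliers lying flat, 150 mm long, 15 mm high; origin near the middle
- parts_tray: bystander: white parts tray, 100 x 140 x 30 mm; origin at the centre of its underside
- meter: bystander: hand multimeter lying flat, 150 x 75 x 39 mm; origin at the centre of its underside
Mind the look-alikes: they are no part of the job. What is shaped like the cassette but red or turquoise is not meant.

How it is judged:
On the way:
1. the cassette, tilted with its other end up, has its tongue down in the recess at the lip end of the head (x of tongue in the frame of head between -0.09 and -0.025 m and y of tongue in the frame of head between -0.012 and 0.012 m and z of tongue in the frame of head between 0.044 and 0.058 m and angle between cassette's own z axis and vertical between 0.08 and 0.6 rad), for 0.1 s.
At the end, for the whole second after the job is handed in: the cassette lies at rest in the recess, level within 2 deg, underside 48 mm (+-2.5) above the bench, its middle -16 to +30 mm lengthwise and within 7 mm sideways of the middle of the head, turned under 0.1 rad from it, and the catch has sprung forward over it (within 1.5 mm of rest) (z of cassette in the frame of head between 0.0455 and 0.0505 m and x of cassette in the frame of head between -0.016 and 0.03 m and y of cassette in the frame of head between -0.007 and 0.007 m and angle between cassette's own z axis and vertical below 0.035 rad and angle between the x axis of cassette and the x axis of head, either way round below 0.1 rad and value of joint catch below 0.0015 m and linear speed of cassette below 0.01 m/s); the robot touches nothing.
It fails at once if the cassette pressed against the head with more than 20 N (contact force between cassette and head above 20 N).
It fails at once if the robot pressed against the head with more than 20 N (contact force between any of the fingers, the arm and head above 20 N).
It fails at once if a bystander moved by more than 30 mm (distance of any of spool, screwdriver, tin, pliers, parts_tray, meter from where it was at the start of the episode above 0.03 m).
It also fails if it takes over 64 s, if anything falls off the work surface, if the arm or the gripper's body presses on something with over 40 N, if the wrist force passes 120 N, or if a joint passes its speed limit or range.

### The arm

A 6-joint arm with a two-finger parallel gripper is mounted at the origin on the work surface. World frame = base frame: x ahead of the robot, y to its left, z up, the work surface at z = 0. Lengths are in m, angles in rad, forces in N, time in s.
With the tool pointing down it reaches from about 0.3 to 0.85 m from the base axis. Payload 5.4 kg.
Tool frame: the origin (TCP) lies at the very end of the fingers, on their centre line; the grasp point (between the pads) lies 19 mm behind it; y points along the fingers, x is the direction in which the jaws open and shut, and the axes are right-handed (so a half turn about y gives the same grasp; the last joint's range is limited). The gripper opens to 85 mm and grips with 20 to 120 N. Pads are 22 mm wide; open, the fingers measure 114 mm over their backs; the gripper's body (76 mm by 85 mm) begins 54 mm behind the grasp point. The pads swing forward as they close: fully open they stand 13 mm farther back than shut.
Start: joints at [1.092, 0.158, 1.597, -0, 1.386, -0.21], TCP at [0.153, 0.554, 0.231] pointing down, gripper open.
Joint ranges: [-2.91, 2.91], [-0.94, 2.29], [0.18, 2.7], [-1.29, 4.43], [0.17, 2.64], [-3, 3]. Speed limits (rad/s): [2.57, 2.57, 3.14, 3.14, 3.14, 3.14].

### API

Orientations are given as a rotation vector (axis times angle).
In Python, from rig import observe, imaging, env gives the robot as it stands.
- The arm moves only by the tool servo_tool, never from a script. Its arguments are lists of equal length, an entry for each row: "linear": the shift along the tool's x, y, z as a fraction of full scale, a list of three; "turn": the turn, a rotation vector about the tool's x, y, z as a fraction of full scale, a list of three; "jaw": the closure, from -1 (fully open) to 1 (shut). A call has 1 to 10 rows; each row shifts and turns the pose as measured when the row begins, along the tool's axes as they then stand; what a row does not reach is not made up. Full scale, the value 1, is 0.25 m for a shift and 0.1 rad for a turn. A row lasts 1/10 s, in which the tool goes at most 50 mm and 8.59 degrees, less where a joint would pass 70% of its speed; a pose out of reach is approached as far as the arm can. A call with a number of a shift or a turn outside -1 to 1 is refused whole. A call with a gripper value outside its range is refused whole. The fingers move at their own pace and stop on an object; "grip_force" is the grip in N (left out, the last holds). Time passes only in rows, so rows that do not move let the fingers close. It gives the time, the measured TCP pose, the force and the opening at its end, in the units of the state.
- observe(): the state, without advancing time (a new reading comes with each control period).
- imaging.grab_frame(name): name is "scene" or "side" or "wrist"; returns a dict with "frame" (400x640x3 uint8, red, green, blue), "camera_matrix" (3x3 intrinsics, pixels), "origin" and "attitude" of the camera in the world; the wrist camera has in their place "tool_from_camera" (4x4, takes a point from camera to tool coordinates, whose origin is the TCP and whose axes are the tool frame's). Camera axes: x right, y down, z forward; pixel columns grow to the right and rows downward; lengths in m; the calibration is good to about 2 mm. The wrist camera is an equidistant fisheye: a pixel r from the principal point sees the ray r / f radians off the axis. A picture is of the moment at which its call begins: read the wrist's pose just before it. There is no depth.
- env.finish_job(): hands the job in, once; it reports no verdict.
The state is a dict: "time_s": time; "joint_pos": joint angles; "joint_velocities": joint speeds; "effort": joint torques, N m; "eef_pos": TCP position; "orientation": TCP orientation; "ft_force": force on the tool from outside, world axes, zero at the start; "ft_torque": the same for the moment, N m; "finger_gap": opening from 0.0 (shut) to 1.0 (fully open).
Only numpy, scipy, OpenCV 4.12 (cv2) and the standard library are available. Lean on these libraries where they do the work, as an engineer would, in place of code of your own. Each camera call takes 0.05 s, during which the arm holds its last target. There are 200 camera calls.

## Working session

There is one attempt and no reset: what is moved stays moved. The work goes in short steps, Python scripts to look and compute and a tool call to move; the robot and the scene stay as the last step left them, time stands still between calls to the robot, and variables do not carry over. Pictures are saved under pics/ and viewed, about 8 in all and at most 12, crops included, and the job is handed in when it is done.

Besides the shell and the picture viewer there is one more tool, called after "Request:" in YAML: its name, and indented under it one key for each argument. servo_tool: Moves the arm, as the interface text tells. Its arguments: {"type":"object","properties":{"linear":{"type":"array","items":{"type":"array","items":{"type":"number"}}},"turn":{"type":"array","items":{"type":"array","items":{"type":"number"}}},"jaw":{"type":"array","items":{"type":"number"}},"grip_force":{"type":"number"}},"required":["linear","turn","jaw"]}

```bash
mkdir -p pics; cat > h.py <<'E'
import numpy as np, cv2, json
from scipy.spatial.transform import Rotation as R
from rig import observe, imaging, env
def grab(n,f):
    d=imaging.grab_frame(n); cv2.imwrite('pics/'+f,d['frame'][:,:,::-1])
    np.savez('pics/'+f[:-4]+'.npz',**{k:np.array(v) for k,v in d.items()}); return d
E
python3 - <<'E'
from h import *
o=observe(); print({k:np.round(v,3).tolist() for k,v in o.items()})
print(R.from_rotvec(o['orientation']).as_matrix().round(3))
for n in('scene','side'):
    d=grab(n,n+'0.png'); print(n,[np.round(d[k],3).tolist() for k in('camera_matrix','origin','attitude')])
E
```

```text
{'time_s': 0.0, 'joint_pos': [1.092, 0.159, 1.598, -0.0, 1.386, -0.21], 'joint_velocities': [-0.0, 0.001, -0.002, 0.001, 0.001, 0.002], 'effort': [0.001, -39.6, -33.143, -0.0, 0.008, -0.0], 'eef_pos': [0.152, 0.554, 0.23], 'orientation': [-1.325, -1.008, 1.011], 'ft_force': [-0.103, 0.058, -0.536], 'ft_torque': [-0.031, 0.04, 0.035], 'finger_gap': 1.002}
[[ 0.266 -0.001 -0.964]
 [ 0.964 -0.002  0.266]
 [-0.002 -1.     0.   ]]
scene [[[369.584, 0.0, 316.219], [0.0, 369.584, 198.153], [0.0, 0.0, 1.0]], [0.921, -0.386, 0.946], [-2.387, -1.005, 0.284]]
side [[[392.077, 0.0, 316.991], [0.0, 392.077, 194.107], [0.0, 0.0, 1.0]], [0.439, -0.761, 0.672], [-2.229, 0.159, -0.058]]
```

View pics/scene0.png

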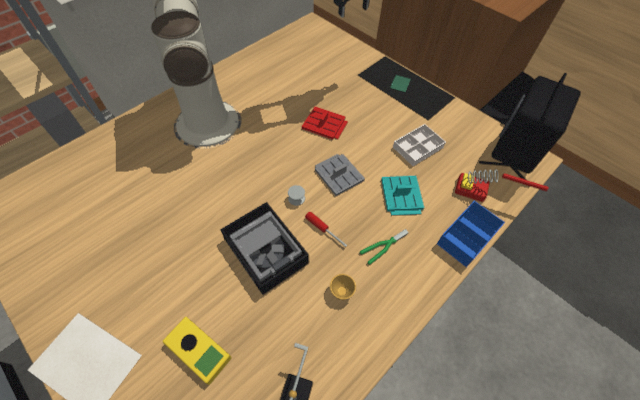

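View pics/side0.png

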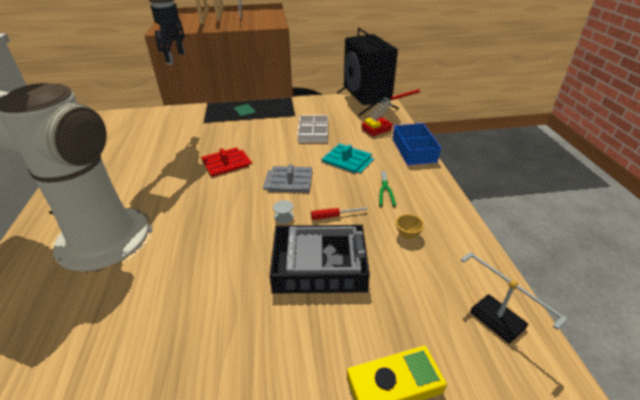

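The scene view shows three cassette-like things: red (325,123), grey (339,173) and turquoise (403,194). The grey one is the one meant, because the task says grey. The head is at (265,247). I'll confirm with an enlarged crop.

```bash
python3 - <<'E'
import cv2,numpy as np
a=cv2.imread('pics/scene0.png')[140:300,210:370]; b=cv2.imread('pics/side0.png')[155:300,255:385]
a=cv2.resize(a,(480,480),interpolation=cv2.INTER_CUBIC) # x3
cv2.imwrite('pics/cropA.png',cv2.resize(cv2.imread('pics/scene0.png')[145:300,215:370],None,fx=3.8,fy=3.8,interpolation=cv2.INTER_CUBIC))
cv2.imwrite('pics/cropB.png',cv2.resize(b,None,fx=4,fy=4,interpolation=cv2.INTER_CUBIC))
E
```

```text
(no output)
```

View pics/cropA.png

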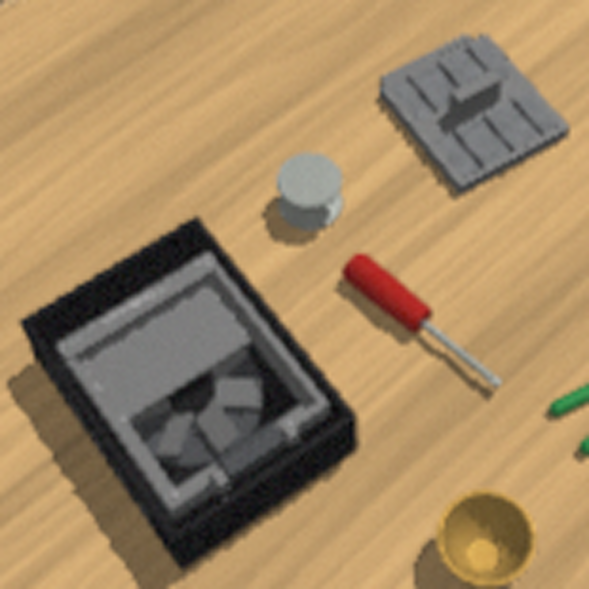

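View pics/cropB.png

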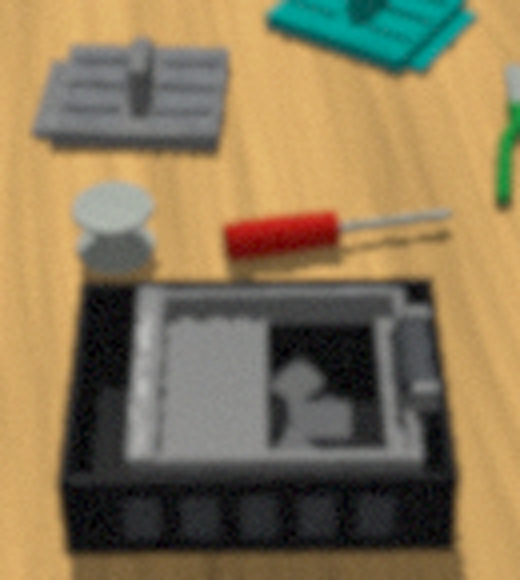

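The crop confirms it: the grey cassette has its rib upright and its tongue at the upper-left end, towards the robot (side view, left). The head's lip is also on the left and its catch is at (330,440) in crop A. Next I'll fit the poses by silhouette in both cameras.

```bash
cat > fit.py <<'E'
from h import *
from scipy.optimize import minimize
def box(x0,x1,y0,y1,z0,z1): return np.array([[x,y,z] for x in(x0,x1) for y in(y0,y1) for z in(z0,z1)])
CAS=[box(-.06,.06,-.055,.055,0,.014),box(-.074,-.06,-.045,.045,0,.005),box(-.007,.007,-.022,.022,.014,.044)]
HEAD=[box(-.102,.102,-.075,.075,0,.058)]
def load(f): return dict(np.load('pics/'+f+'.npz'))
def proj(d,P):
    c=R.from_rotvec(d['attitude']).inv().apply(np.atleast_2d(P)-d['origin']); q=c@d['camera_matrix'].T; return q[:,:2]/q[:,2:]
def unproj(d,uv,z):
    r=R.from_rotvec(d['attitude']).apply(np.linalg.inv(d['camera_matrix'])@[uv[0],uv[1],1]); o=d['origin']; return o+r*(z-o[2])/r[2]
def place(p,P): 
    c,s=np.cos(p[2]),np.sin(p[2]); return P@np.array([[c,s,0],[-s,c,0],[0,0,1]])+[p[0],p[1],0]
def mask(d,parts,p,S=4):
    m=np.zeros((400*S,640*S),np.uint8)
    for b in parts:
        h=cv2.convexHull(((proj(d,place(p,b))+.5)*S-.5).astype(np.float32)); cv2.fillConvexPoly(m,np.round(h).astype(np.int32),255)
    return cv2.resize(m,(640,400),interpolation=cv2.INTER_AREA)/255.
def seg(d,roi):
    f=d['frame'].astype(int); s=(f.max(2)-f.min(2)); m=((s<28)).astype(np.uint8); 
    z=np.zeros_like(m); x0,x1,y0,y1=roi; z[y0:y1,x0:x1]=m[y0:y1,x0:x1]
    n,l,st,_=cv2.connectedComponentsWithStats(z); k=1+np.argmax(st[1:,4]); o=(l==k).astype(np.uint8)
    c,_=cv2.findContours(o,cv2.RETR_EXTERNAL,cv2.CHAIN_APPROX_NONE); cv2.drawContours(o,c,-1,1,-1); return o.astype(float)
def fit(ds,parts,segs,p0):
    def cost(p): return sum(np.abs(mask(d,parts,p)-s).sum()/s.sum() for d,s in zip(ds,segs))
    best=None
    for k in (1,.3):
        r=minimize(cost,p0,method='Nelder-Mead',options=dict(initial_simplex=np.array([p0]+[np.array(p0)+k*np.array(e) for e in([.02,0,0],[0,.02,0],[0,0,.15])]),xatol=1e-4,fatol=1e-4)); p0=r.x
    return r.x,r.fun
E
python3 - <<'E'
from fit import *
A,B=load('scene0'),load('side0')
for name,parts,uv,ra,rb in (('cas',CAS,(339,175),(312,368,150,197),(260,317,160,194)),('head',HEAD,(265,247),(215,312,198,298),(268,372,222,298))):
    p=unproj(A,uv,.02); sa,sb=seg(A,ra),seg(B,rb)
    for ds,ss in(([A,B],[sa,sb]),([A],[sa]),([B],[sb])):
        for th in(0,.3): print(name,len(ds),*[np.round(v,4) for v in fit(ds,parts,ss,[p[0],p[1],th])])
E
```

```text
cas 2 [ 0.4759  0.1681 -0.2033] 0.1536
cas 2 [ 0.4766  0.1675 -0.2094] 0.1483
cas 1 [ 0.4752  0.1673 -0.2041] 0.048
cas 1 [ 0.4762  0.1672 -0.2074] 0.0486
cas 1 [ 0.4782  0.168  -0.1647] 0.1012
cas 1 [ 0.4781  0.1697 -0.1701] 0.1009
head 2 [ 0.5151 -0.17   -0.1439] 0.094
head 2 [ 0.5147 -0.1702 -0.1392] 0.0923
head 1 [ 0.5151 -0.1708 -0.1329] 0.0298
head 1 [ 0.5144 -0.1703 -0.1302] 0.0296
head 1 [ 0.516  -0.1684 -0.1467] 0.057
head 1 [ 0.515  -0.1684 -0.141 ] 0.059
```

```bash
cat > plan.py <<'E'
from fit import *
def pose(yaw,pitch): # tool x = part x (yaw), y down; pitch>0 raises +x end
    Y=np.array([[np.cos(yaw),-np.sin(yaw),0],[np.sin(yaw),np.cos(yaw),0],[0,0,1]])@R.from_rotvec([0,-pitch,0]).as_matrix()
    return R.from_matrix(Y@np.array([[1,0,0],[0,0,1],[0,-1,0]]).T) if 0 else R.from_matrix(Y@np.column_stack([[1,0,0],[0,0,-1],[0,1,0]]))
def plan(p,Rt,n):
    o=observe(); p0=np.array(o['eef_pos']); R0=R.from_rotvec(o['orientation']); w=(R0.inv()*Rt).as_rotvec()
    dl=[];i0=p0
    for i in range(n):
        Ri=R0*R.from_rotvec(w*i/n); dl.append((Ri.inv().apply((np.array(p)-p0)/n)/.25).round(3).tolist())
    print('linear',dl); print('turn/row',(w/n/.1).round(3).tolist(),'total',w.round(3)); print('gap',o['finger_gap'],'F',np.round(o['ft_force'],2),'t',o['time_s'],'pos',p0.round(4))
E
python3 - <<'E'
from plan import *
A,B=load('scene0'),load('side0')
H=np.array([.515,-.170,-.138])
def hf(w): 
    c,s=np.cos(H[2]),np.sin(H[2]); d=w[:2]-H[:2]; return np.round([c*d[0]+s*d[1],-s*d[0]+c*d[1]],4)
fa=lambda u,v:((u+.5)/3.8-.5+215,(v+.5)/3.8-.5+145)
fb=lambda u,v:((u+.5)/4-.5+255,(v+.5)/4-.5+155)
for n,uv,z in(('lipouterA1',(60,345),.063),('A2',(210,255),.063),('lipfrontA1',(78,360),.063),('A2',(222,272),.063),('ledgeA',(135,412),.048),('A',(258,348),.048)): print(n,hf(unproj(A,fa(*uv),z)))
for n,uv,z in(('lipfrontB',(160,290),.063),('B',(155,455),.063),('ledgeB',(270,322),.048),('B',(268,458),.048),('endB',(400,440),.060)): print(n,hf(unproj(B,fb(*uv),z)))
print('spool',unproj(A,fa(310,180),.036),'red',unproj(A,(325,125),.02), 'screw', unproj(A,fa(355,270),.02))
plan([.476,.168,.12],pose(-.205,0),10)
E
```

```text
lipouterA1 [-0.0645 -0.0619]
A2 [-0.0645  0.0628]
lipfrontA1 [-0.0468 -0.0576]
A2 [-0.0472  0.062 ]
ledgeA [ 0.0035 -0.0442]
A [0.0127 0.0522]
lipfrontB [-0.0549  0.0611]
B [-0.0516 -0.0618]
ledgeB [0.0076 0.0498]
B [ 0.0057 -0.0512]
endB [ 0.0737 -0.0503]
spool [0.4480767 0.0104089 0.036    ] red [0.30480255 0.27730168 0.02      ] screw [ 0.52446516 -0.01435321  0.02      ]
linear [[-0.114, 0.044, -0.166], [-0.088, 0.044, -0.181], [-0.06, 0.044, -0.192], [-0.03, 0.044, -0.199], [-0.0, 0.044, -0.201], [0.03, 0.044, -0.199], [0.06, 0.044, -0.192], [0.088, 0.044, -0.181], [0.114, 0.044, -0.166], [0.138, 0.044, -0.147]]
turn/row [0.001, 1.507, -0.002] total [ 1.000e-03  1.507e+00 -2.000e-03]
gap 0.9989789564448254 F [ 0.82  0.31 -0.15] t 0.1 pos [0.1525 0.5539 0.2304]
```

```bash
python3 - <<'E'
from plan import *
plan([.476,.168,.16],pose(-.205,0),16)
E
```

```text
linear [[-0.071, 0.018, -0.104], [-0.061, 0.018, -0.11], [-0.051, 0.018, -0.115], [-0.04, 0.018, -0.119], [-0.028, 0.018, -0.123], [-0.017, 0.018, -0.125], [-0.005, 0.018, -0.126], [0.007, 0.018, -0.126], [0.019, 0.018, -0.124], [0.03, 0.018, -0.122], [0.042, 0.018, -0.119], [0.053, 0.018, -0.114], [0.063, 0.018, -0.109], [0.073, 0.018, -0.102], [0.082, 0.018, -0.095], [0.091, 0.018, -0.087]]
turn/row [0.001, 0.942, -0.001] total [ 1.000e-03  1.507e+00 -2.000e-03]
gap 0.9989789564448254 F [ 0.82  0.31 -0.15] t 0.1 pos [0.1525 0.5539 0.2304]
```

Request:
servo_tool:
  linear:
    - [-0.07, 0.018, -0.104]
    - [-0.06, 0.018, -0.11]
    - [-0.05, 0.018, -0.115]
    - [-0.04, 0.018, -0.12]
    - [-0.03, 0.018, -0.123]
    - [-0.017, 0.018, -0.125]
    - [-0.005, 0.018, -0.126]
    - [0.007, 0.018, -0.126]
    - [0.019, 0.018, -0.124]
    - [0.03, 0.018, -0.122]
  turn:
    - [0, 0.94, 0]
    - [0, 0.94, 0]
    - [0, 0.94, 0]
    - [0, 0.94, 0]
    - [0, 0.94, 0]
    - [0, 0.94, 0]
    - [0, 0.94, 0]
    - [0, 0.94, 0]
    - [0, 0.94, 0]
    - [0, 0.94, 0]
  jaw: [-1, -1, -1, -1, -1, -1, -1, -1, -1, -1]

```text
time_s: 1.1
eef_pos: [0.354, 0.3019, 0.1799]
orientation: [-1.559, -0.256, 0.266]
ft_force: [0.5, 0.1, 0.1]
finger_gap: 0.998
```

Request:
servo_tool:
  linear:
    - [0.042, 0.018, -0.12]
    - [0.053, 0.018, -0.114]
    - [0.063, 0.018, -0.11]
    - [0.073, 0.018, -0.1]
    - [0.08, 0.018, -0.095]
    - [0.09, 0.018, -0.087]
    - [0, 0, 0]
  turn:
    - [0, 0.94, 0]
    - [0, 0.94, 0]
    - [0, 0.94, 0]
    - [0, 0.94, 0]
    - [0, 0.94, 0]
    - [0, 0.94, 0]
    - [0, 0, 0]
  jaw: [-1, -1, -1, -1, -1, -1, -1]

```text
time_s: 1.8
eef_pos: [0.4721, 0.1428, 0.1489]
orientation: [-1.568, 0.213, -0.199]
ft_force: [0.0, 0.5, -1.3]
finger_gap: 0.996
```

```bash
python3 - <<'E'
from plan import *
plan([.476,.168,.16],pose(-.205,0),4)
o=observe(); d=grab('wrist','wrist1.png'); print(np.round(d['camera_matrix'],2).tolist(), np.round(d['tool_from_camera'],4).tolist(), o['joint_pos'])
E
```

```text
linear [[-0.003, -0.011, 0.025], [-0.002, -0.011, 0.025], [-0.002, -0.011, 0.025], [-0.002, -0.011, 0.025]]
turn/row [0.02, -0.143, -0.021] total [ 0.008 -0.057 -0.008]
gap 0.9964632024388973 F [ 0.02  0.48 -1.34] t 1.8 pos [0.4721 0.1428 0.1489]
[[309.71, 0.0, 326.74], [0.0, 309.71, 201.48], [0.0, 0.0, 1.0]] [[1.0, -0.0007, 0.0015, 0.0001], [-0.0016, -0.2657, 0.9641, -0.1431], [-0.0003, -0.9641, -0.2657, 0.0668], [0.0, 0.0, 0.0, 1.0]] [ 0.05146197  0.03571903  1.89873142 -0.00565452  1.21731662  0.31578378]
```

View pics/wrist1.png

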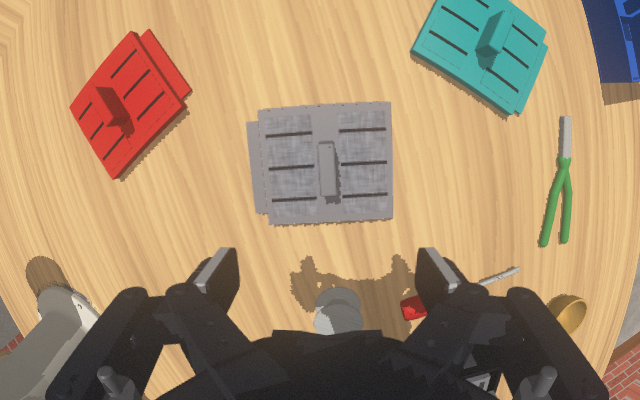

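The wrist view shows the grey cassette with plate corners at (260,111), (391,102), (392,218) and (270,223), its tongue on the left and its rib at (328,170). I'll refine its pose from these.

```bash
cat >> plan.py <<'E'
def wun(d,o,uv,z):
    K=d['camera_matrix']; v=(np.array(uv)-K[:2,2]); r=np.linalg.norm(v); t=r/K[0,0]
    ray=np.r_[v/r*np.sin(t),np.cos(t)]; T=d['tool_from_camera']; Rt=R.from_rotvec(o['orientation'])
    c=np.array(o['eef_pos'])+Rt.apply(T[:3,3]); r=Rt.apply(T[:3,:3]@ray); return c+r*(z-c[2])/r[2]
E
python3 - <<'E'
from plan import *
o=observe(); d=load('wrist1')
P=[wun(d,o,uv,.014) for uv in((260,111),(391,102),(392,218),(270,223))]
print(np.round(P,4)); print('c',np.mean(P,0)); 
for a,b in((0,1),(3,2),(0,3),(1,2)):
    v=P[b]-P[a]; print(np.linalg.norm(v), np.arctan2(v[1],v[0]))
Q=[wun(d,o,uv,.044) for uv in((320,142),(335,141),(339,199),(325,197))]; print(np.mean(Q,0))
E
```

```text
[[0.4314 0.2307 0.014 ]
 [0.5468 0.2083 0.014 ]
 [0.5239 0.1019 0.014 ]
 [0.4092 0.1269 0.014 ]]
c [0.47781895 0.16694835 0.014     ]
0.11756402610010881 -0.19135294123412686
0.11742808157120667 -0.21445717860063507
0.1061520971057949 -1.7813564905824781
0.10886771539491792 -1.7824142071162334
[0.47919954 0.16676463 0.044     ]
```

```bash
python3 - <<'E'
from plan import *
plan([.478,.167,.06],pose(-.206,0),8)
E
```

```text
linear [[0.001, 0.044, 0.012], [0.001, 0.044, 0.012], [0.001, 0.044, 0.012], [0.001, 0.044, 0.012], [0.001, 0.044, 0.012], [0.001, 0.044, 0.012], [0.001, 0.044, 0.012], [0.001, 0.044, 0.012]]
turn/row [0.009, -0.067, -0.012] total [ 0.007 -0.054 -0.009]
gap 1.0009756214838281 F [-0.4   1.18  0.39] t 1.85 pos [0.4711 0.1441 0.1489]
```

Request:
servo_tool:
  linear:
    - [0.001, 0.044, 0.014]
    - [0.001, 0.044, 0.014]
    - [0.001, 0.044, 0.014]
    - [0.001, 0.044, 0.014]
    - [0.001, 0.044, 0.012]
    - [0.001, 0.044, 0.012]
    - [0.001, 0.044, 0.012]
    - [0.001, 0.044, 0.012]
    - [0, 0, 0]
    - [0, 0, 0]
  turn:
    - [0.01, -0.07, -0.01]
    - [0.01, -0.07, -0.01]
    - [0.01, -0.07, -0.01]
    - [0.01, -0.07, -0.01]
    - [0.01, -0.07, -0.01]
    - [0.01, -0.07, -0.01]
    - [0.01, -0.07, -0.01]
    - [0.01, -0.07, -0.01]
    - [0, 0, 0]
    - [0, 0, 0]
  jaw: [-0.5, -0.2, 0, 0, 0, 0, 0, 0, 0, 0]

```text
time_s: 2.85
eef_pos: [0.4746, 0.1748, 0.0508]
orientation: [-1.564, 0.154, -0.145]
ft_force: [0.3, -0.6, -1.4]
finger_gap: 0.5
```

```bash
python3 - <<'E'
from plan import *
plan([.478,.167,.021],pose(-.206,0),4)
E
```

```text
linear [[0.005, 0.03, -0.007], [0.005, 0.03, -0.007], [0.005, 0.03, -0.007], [0.005, 0.03, -0.007]]
turn/row [-0.002, 0.04, -0.015] total [-0.001  0.016 -0.006]
gap 0.5000728073676509 F [ 0.31 -0.57 -1.38] t 2.85 pos [0.4746 0.1748 0.0508]
```

Request:
servo_tool:
  linear:
    - [0.005, 0.02, -0.007]
    - [0.004, 0.02, -0.007]
    - [0.004, 0.02, -0.007]
    - [0.004, 0.02, -0.005]
    - [0.0, 0.02, 0]
    - [0, 0, 0]
    - [0, 0, 0]
  turn:
    - [0, 0.04, -0.015]
    - [0, 0.04, -0.015]
    - [0, 0.04, -0.015]
    - [0, 0.04, -0.015]
    - [0, 0, 0]
    - [0, 0, 0]
    - [0, 0, 0]
  jaw: [0, 0, 0, 0, 0, 0, 0]

```text
time_s: 3.55
eef_pos: [0.4791, 0.1664, 0.0249]
orientation: [-1.563, 0.161, -0.167]
ft_force: [0.5, 0.3, 0.4]
finger_gap: 0.497
```

```bash
python3 - <<'E'
from plan import *
plan([.478,.167,.021],pose(-.206,0),2)
E
```

```text
linear [[-0.003, 0.008, 0.001], [-0.002, 0.008, 0.001]]
turn/row [-0.008, -0.014, 0.017] total [-0.002 -0.003  0.003]
gap 0.497294481648273 F [0.45 0.28 0.36] t 3.55 pos [0.4791 0.1664 0.0249]
```

Request:
servo_tool:
  linear:
    - [-0.003, 0.008, 0.001]
    - [0, 0.006, 0]
    - [0, 0, 0]
    - [0, 0, 0]
    - [0, 0, 0]
    - [0, 0, 0]
    - [0, 0, 0]
    - [0, 0, 0]
    - [0, 0, 0]
    - [0, 0, 0]
  turn:
    - [0, 0, 0]
    - [0, 0, 0]
    - [0, 0, 0]
    - [0, 0, 0]
    - [0, 0, 0]
    - [0, 0, 0]
    - [0, 0, 0]
    - [0, 0, 0]
    - [0, 0, 0]
    - [0, 0, 0]
  jaw: [0, 0, 0.3, 0.5, 0.6, 0.7, 0.8, 1, 1, 1]
  grip_force: 60

```text
time_s: 4.55
eef_pos: [0.4789, 0.1671, 0.0219]
orientation: [-1.563, 0.16, -0.167]
ft_force: [0.7, -0.9, 0.8]
finger_gap: 0.151
```

```bash
python3 - <<'E'
from plan import *
o=observe(); print(R.from_rotvec(o['orientation']).as_matrix().round(3).tolist())
plan([.478,.167,.021],pose(-.206,0),1)
E
```

```text
[[0.978, 0.005, 0.207], [-0.207, 0.001, 0.978], [0.005, -1.0, 0.002]]
linear [[-0.003, 0.003, -0.001]]
turn/row [-0.021, -0.022, 0.045] total [-0.002 -0.002  0.005]
gap 0.15100804929090436 F [ 0.72 -0.89  0.82] t 4.55 pos [0.4789 0.1671 0.0219]
```

```bash
cat >> plan.py <<'E'
H=np.array([.515,-.170,-.138]); G=np.array([0,0,.0219])
RH=R.from_rotvec([0,0,H[2]]); OH=np.array([H[0],H[1],0])
def tipplan(hx,hz,pitch,n,hy=0.):
    Rt=pose(H[2],pitch); Rc=RH*R.from_rotvec([0,-pitch,0])
    plan(OH+RH.apply([hx,hy,hz])+Rc.apply(np.array([.074,0,0])+G),Rt,n)
def state():
    o=observe(); Rt=R.from_rotvec(o['orientation']); Rc=Rt*R.from_matrix(np.column_stack([[1,0,0],[0,0,-1],[0,1,0]])).inv()
    C=np.array(o['eef_pos'])-Rc.apply(G); T=C+Rc.apply([-.074,0,0]); x=RH.inv().apply(Rc.as_matrix()[:,0])
    print('tip in head mm',(RH.inv().apply(T-OH)*1e3).round(1),'cas',(RH.inv().apply(C-OH)*1e3).round(1),'pitch %.3f yaw %.3f roll %.3f'%(np.arcsin(x[2]),np.arctan2(x[1],x[0]),Rc.as_matrix()[2,1]),'F head',RH.inv().apply(o['ft_force']).round(1),'M',RH.inv().apply(o['ft_torque']).round(2),'gap',round(o['finger_gap'],3),'t',round(o['time_s'],2))
E
python3 - <<'E'
from plan import *
state(); plan([.478,.167,.17],pose(-.206,0),7)
E
```

```text
tip in head mm [-155.9  334.2   -0.4] cas [-82. 329.  -0.] pitch 0.005 yaw -0.070 roll 0.002 F head [ 0.8 -0.8  0.8] M [0.02 0.15 0.04] gap 0.151 t 4.55
linear [[-0.0, -0.085, -0.0], [-0.0, -0.085, -0.0], [-0.0, -0.085, -0.0], [-0.0, -0.085, -0.0], [-0.0, -0.085, -0.0], [-0.0, -0.085, -0.0], [-0.0, -0.085, -0.0]]
turn/row [-0.003, -0.003, 0.006] total [-0.002 -0.002  0.005]
gap 0.15100804929090436 F [ 0.72 -0.89  0.82] t 4.55 pos [0.4789 0.1671 0.0219]
```

Request:
servo_tool:
  linear:
    - [0, -0.02, 0]
    - [0, -0.05, 0]
    - [0, -0.08, 0]
    - [0, -0.1, 0]
    - [0, -0.1, 0]
    - [0, -0.1, 0]
    - [0, -0.08, 0]
    - [0, -0.04, 0]
    - [0, 0, 0]
    - [0, 0, 0]
  turn:
    - [0, 0, 0]
    - [0, 0, 0]
    - [0, 0, 0]
    - [0, 0, 0]
    - [0, 0, 0]
    - [0, 0, 0]
    - [0, 0, 0]
    - [0, 0, 0]
    - [0, 0, 0]
    - [0, 0, 0]
  jaw: [1, 1, 1, 1, 1, 1, 1, 1, 1, 1]

```text
time_s: 5.55
eef_pos: [0.4754, 0.1668, 0.1726]
orientation: [-1.564, 0.162, -0.165]
ft_force: [-0.2, -0.6, -3.1]
finger_gap: 0.15
```

```bash
python3 - <<'E'
from plan import *
state(); tipplan(-.04,.11,.3,12)
E
```

```text
tip in head mm [-159.3  333.3  150.5] cas [-85.5 328.1 150.7] pitch 0.002 yaw -0.070 roll 0.001 F head [-0.1 -0.6 -3.1] M [-0.01 -0.    0.  ] gap 0.15 t 5.55
linear [[0.044, 0.007, -0.107], [0.043, 0.008, -0.107], [0.043, 0.009, -0.107], [0.042, 0.009, -0.107], [0.041, 0.01, -0.108], [0.04, 0.011, -0.108], [0.039, 0.012, -0.108], [0.038, 0.013, -0.108], [0.037, 0.014, -0.109], [0.036, 0.015, -0.109], [0.035, 0.016, -0.109], [0.034, 0.016, -0.109]]
turn/row [0.008, -0.058, -0.249] total [ 0.01  -0.07  -0.298]
gap 0.14970694269500723 F [-0.16 -0.58 -3.05] t 5.55 pos [0.4754 0.1668 0.1726]
```

Request:
servo_tool:
  linear:
    - [0.044, 0.003, -0.1]
    - [0.043, 0.003, -0.107]
    - [0.043, 0.004, -0.107]
    - [0.042, 0.004, -0.107]
    - [0.041, 0.005, -0.108]
    - [0.04, 0.005, -0.108]
    - [0.039, 0.01, -0.108]
    - [0.038, 0.01, -0.108]
    - [0.037, 0.01, -0.109]
    - [0.036, 0.015, -0.109]
  turn:
    - [0, -0.06, -0.25]
    - [0, -0.06, -0.25]
    - [0, -0.06, -0.25]
    - [0, -0.06, -0.25]
    - [0, -0.06, -0.25]
    - [0, -0.06, -0.25]
    - [0, -0.06, -0.25]
    - [0, -0.06, -0.25]
    - [0, -0.06, -0.25]
    - [0, -0.06, -0.25]
  jaw: [1, 1, 1, 1, 1, 1, 1, 1, 1, 1]

```text
time_s: 6.55
eef_pos: [0.5201, -0.1199, 0.1497]
orientation: [-1.581, -0.073, -0.292]
ft_force: [0.5, -0.2, -3.6]
finger_gap: 0.147
```

Request:
servo_tool:
  linear:
    - [0.03, 0.01, -0.06]
    - [0.02, 0, -0.03]
    - [0, 0, 0]
    - [0, 0, 0]
  turn:
    - [0, -0.06, -0.25]
    - [0, 0, -0.2]
    - [0, 0, 0]
    - [0, 0, 0]
  jaw: [1, 1, 1, 1]

```text
time_s: 6.95
eef_pos: [0.5259, -0.1458, 0.1444]
orientation: [-1.578, -0.103, -0.32]
ft_force: [0.4, 0.6, -2.9]
finger_gap: 0.152
```

```bash
python3 - <<'E'
from plan import *
state(); tipplan(-.038,.085,.3,5)
E
```

```text
tip in head mm [-58.1  25.5 103.7] cas [ 13.2  25.4 123.3] pitch 0.269 yaw -0.001 roll -0.002 F head [ 0.3  0.6 -2.9] M [0.   0.24 0.01] gap 0.152 t 6.95
linear [[0.011, 0.017, -0.02], [0.011, 0.017, -0.02], [0.011, 0.017, -0.02], [0.011, 0.017, -0.02], [0.011, 0.017, -0.02]]
turn/row [0.004, -0.001, -0.062] total [ 0.002 -0.001 -0.031]
gap 0.15169955658004597 F [ 0.39  0.59 -2.88] t 6.95 pos [ 0.5259 -0.1458  0.1444]
```

Request:
servo_tool:
  linear:
    - [0.011, 0.012, -0.02]
    - [0.011, 0.012, -0.02]
    - [0.011, 0.012, -0.02]
    - [0.011, 0.012, -0.02]
    - [0.011, 0.01, -0.018]
    - [0, 0, 0]
    - [0, 0, 0]
  turn:
    - [0, 0, -0.06]
    - [0, 0, -0.06]
    - [0, 0, -0.06]
    - [0, 0, -0.06]
    - [0, 0, -0.06]
    - [0, 0, 0]
    - [0, 0, 0]
  jaw: [1, 1, 1, 1, 1, 1, 1]

```text
time_s: 7.65
eef_pos: [0.5408, -0.172, 0.1328]
orientation: [-1.577, -0.13, -0.341]
ft_force: [0.4, 0.4, -2.3]
finger_gap: 0.149
```

```bash
python3 - <<'E'
from plan import *
state(); tipplan(-.038,.07,.3,4)
grab('scene','scene2.png');grab('side','side2.png')
a=cv2.imread('pics/scene2.png')[180:305,200:325]; b=cv2.imread('pics/side2.png')[190:305,265:380]
a=cv2.resize(a,(400,400),interpolation=cv2.INTER_CUBIC); b=cv2.resize(b,(400,400),interpolation=cv2.INTER_CUBIC)
cv2.imwrite('pics/c2.png',np.hstack([a,b]))
E
```

```text
tip in head mm [-38.4   1.3  90. ] cas [ 32.3   1.5 111.9] pitch 0.300 yaw 0.003 roll -0.001 F head [ 0.3  0.5 -2.3] M [-0.01  0.25  0.  ] gap 0.149 t 7.65
linear [[-0.006, 0.019, -0.002], [-0.006, 0.019, -0.002], [-0.006, 0.019, -0.002], [-0.006, 0.019, -0.002]]
turn/row [0.0, 0.007, -0.001] total [ 0.     0.003 -0.   ]
gap 0.14893298438520577 F [ 0.38  0.4  -2.35] t 7.65 pos [ 0.5408 -0.172   0.1328]
```

View pics/c2.png

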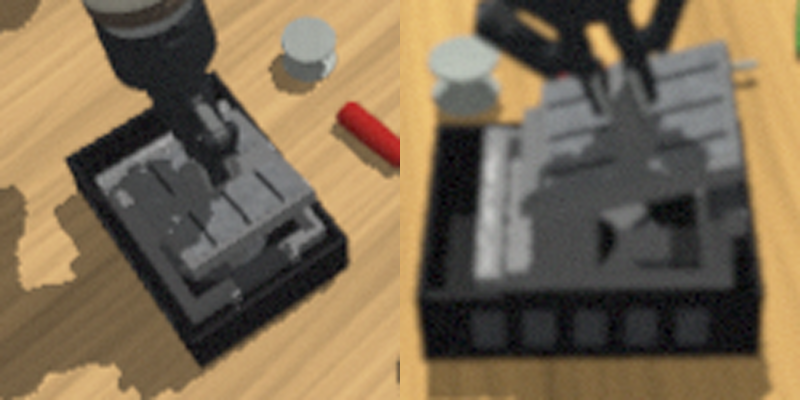

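The cassette sits tilted above the recess and in line with it, with the lip strip to the left of the tongue in the side view. I'll lower it by feel.

Request:
servo_tool:
  linear:
    - [-0.006, 0.019, -0.002]
    - [-0.006, 0.019, -0.002]
    - [-0.006, 0.019, -0.002]
    - [-0.006, 0.019, 0]
    - [-0.006, 0.019, 0]
    - [-0.002, 0.008, 0]
    - [0, 0, 0]
  turn:
    - [0, 0, 0]
    - [0, 0, 0]
    - [0, 0, 0]
    - [0, 0, 0]
    - [0, 0, 0]
    - [0, 0, 0]
    - [0, 0, 0]
  jaw: [1, 1, 1, 1, 1, 1, 1]

```text
time_s: 8.45
eef_pos: [0.54, -0.1728, 0.103]
orientation: [-1.576, -0.129, -0.34]
ft_force: [-0.8, -0.6, -2.5]
finger_gap: 0.151
```

```bash
python3 - <<'E'
from plan import *
state(); tipplan(-.038,.052,.3,6)
E
```

```text
tip in head mm [-39.1   0.5  60.3] cas [31.6  0.7 82. ] pitch 0.299 yaw 0.003 roll -0.000 F head [-0.7 -0.7 -2.5] M [-0.    0.29  0.04] gap 0.151 t 8.45
linear [[-0.001, 0.005, -0.0], [-0.001, 0.005, -0.0], [-0.001, 0.005, -0.0], [-0.001, 0.005, -0.0], [-0.001, 0.005, -0.0], [-0.001, 0.005, -0.0]]
turn/row [-0.001, 0.006, -0.002] total [-0.001  0.003 -0.001]
gap 0.15077795134832925 F [-0.83 -0.64 -2.51] t 8.45 pos [ 0.54   -0.1728  0.103 ]
```

Request:
servo_tool:
  linear:
    - [-0.002, 0.006, 0]
    - [-0.002, 0.006, 0]
    - [-0.002, 0.006, 0]
    - [-0.001, 0.006, 0]
    - [-0.001, 0.006, 0]
    - [-0.001, 0.005, 0]
    - [0, 0, 0]
  turn:
    - [0, 0, 0]
    - [0, 0, 0]
    - [0, 0, 0]
    - [0, 0, 0]
    - [0, 0, 0]
    - [0, 0, 0]
    - [0, 0, 0]
  jaw: [1, 1, 1, 1, 1, 1, 1]

```text
time_s: 9.15
eef_pos: [0.541, -0.1731, 0.0939]
orientation: [-1.577, -0.131, -0.341]
ft_force: [0.3, -0.5, -2.1]
finger_gap: 0.149
```

```bash
python3 - <<'E'
from plan import *
state()
E
```

```text
tip in head mm [-38.    0.2  51.2] cas [32.7  0.5 73. ] pitch 0.300 yaw 0.004 roll -0.001 F head [ 0.4 -0.5 -2.1] M [0.01 0.29 0.08] gap 0.149 t 9.15
```

Inside the recess with no contact. Next I'll touch the ledge lightly.

Request:
servo_tool:
  linear:
    - [-0.001, 0.004, 0]
    - [0, 0.004, 0]
    - [0, 0, 0]
  turn:
    - [0, 0, 0]
    - [0, 0, 0]
    - [0, 0, 0]
  jaw: [1, 1, 1]

```text
time_s: 9.45
eef_pos: [0.5415, -0.1732, 0.0919]
orientation: [-1.577, -0.131, -0.341]
ft_force: [0.5, -0.2, -2.0]
finger_gap: 0.149
```

Request:
servo_tool:
  linear:
    - [-0.001, 0.003, 0]
    - [0, 0, 0]
  turn:
    - [0, 0, 0]
    - [0, 0, 0]
  jaw: [1, 1]

```text
time_s: 9.65
eef_pos: [0.5415, -0.1733, 0.0911]
orientation: [-1.577, -0.131, -0.341]
ft_force: [-0.5, -0.3, -3.3]
finger_gap: 0.149
```

```bash
python3 - <<'E'
from plan import *
state()
E
```

```text
tip in head mm [-37.5   0.1  48.3] cas [33.2  0.4 70.2] pitch 0.300 yaw 0.004 roll -0.001 F head [-0.4 -0.3 -3.3] M [-0.01  0.29  0.02] gap 0.149 t 9.65
```

Request:
servo_tool:
  linear:
    - [0.001, -0.004, 0]
    - [-0.0076, -0.0024, 0]
    - [-0.0076, -0.0024, 0]
    - [-0.0076, -0.0024, 0]
    - [-0.0076, -0.0024, 0]
    - [-0.0076, -0.0024, 0]
    - [-0.004, -0.0012, 0]
    - [0, 0, 0]
  turn:
    - [0, 0, 0]
    - [0, 0, 0]
    - [0, 0, 0]
    - [0, 0, 0]
    - [0, 0, 0]
    - [0, 0, 0]
    - [0, 0, 0]
    - [0, 0, 0]
  jaw: [1, 1, 1, 1, 1, 1, 1, 1]

```text
time_s: 10.45
eef_pos: [0.5294, -0.1716, 0.0924]
orientation: [-1.577, -0.131, -0.341]
ft_force: [-0.4, 0.2, -2.3]
finger_gap: 0.147
```

```bash
python3 - <<'E'
from plan import *
state()
E
```

```text
tip in head mm [-49.7   0.1  49.5] cas [21.   0.4 71.4] pitch 0.300 yaw 0.004 roll -0.001 F head [-0.4  0.2 -2.3] M [-0.02  0.28 -0.  ] gap 0.147 t 10.45
```

Request:
servo_tool:
  linear:
    - [-0.0038, -0.0012, 0]
    - [-0.0038, -0.0012, 0]
    - [-0.0038, -0.0012, 0]
    - [0, 0, 0]
  turn:
    - [0, 0, 0]
    - [0, 0, 0]
    - [0, 0, 0]
    - [0, 0, 0]
  jaw: [1, 1, 1, 1]

```text
time_s: 10.85
eef_pos: [0.5263, -0.1712, 0.0924]
orientation: [-1.577, -0.131, -0.341]
ft_force: [-0.5, -0.5, -2.2]
finger_gap: 0.147
```

Request:
servo_tool:
  linear:
    - [-0.0038, -0.001, 0]
    - [-0.0038, -0.001, 0]
    - [0, 0, 0]
  turn:
    - [0, 0, 0]
    - [0, 0, 0]
    - [0, 0, 0]
  jaw: [1, 1, 1]

```text
time_s: 11.15
eef_pos: [0.5242, -0.1709, 0.0923]
orientation: [-1.577, -0.131, -0.341]
ft_force: [0.2, -0.2, -3.0]
finger_gap: 0.149
```

```bash
python3 - <<'E'
from plan import *
state()
E
```

```text
tip in head mm [-55.    0.1  49.5] cas [15.7  0.3 71.4] pitch 0.300 yaw 0.004 roll -0.001 F head [ 0.2 -0.2 -3. ] M [-0.02  0.27 -0.02] gap 0.149 t 11.15
```

Request:
servo_tool:
  linear:
    - [-0.0038, -0.0011, 0]
    - [-0.0038, -0.0011, 0]
    - [0, 0, 0]
  turn:
    - [0, 0, 0]
    - [0, 0, 0]
    - [0, 0, 0]
  jaw: [1, 1, 1]

```text
time_s: 11.45
eef_pos: [0.5224, -0.1708, 0.0926]
orientation: [-1.577, -0.132, -0.342]
ft_force: [1.0, -0.0, -2.7]
finger_gap: 0.145
```

Request:
servo_tool:
  linear:
    - [-0.0038, -0.0011, 0]
    - [0, 0, 0]
  turn:
    - [0, 0, 0]
    - [0, 0, 0]
  jaw: [1, 1]

```text
time_s: 11.65
eef_pos: [0.5223, -0.1709, 0.0931]
orientation: [-1.577, -0.133, -0.344]
ft_force: [1.1, -0.6, -2.7]
finger_gap: 0.146
```

Request:
servo_tool:
  linear:
    - [-0.0038, -0.0011, 0]
    - [0, 0, 0]
  turn:
    - [0, 0, 0]
    - [0, 0, 0]
  jaw: [1, 1]

```text
time_s: 11.85
eef_pos: [0.522, -0.171, 0.0936]
orientation: [-1.578, -0.135, -0.346]
ft_force: [3.1, 0.1, -3.4]
finger_gap: 0.147
```

```bash
python3 - <<'E'
from plan import *
state()
E
```

```text
tip in head mm [-56.9  -0.2  50.4] cas [13.7 -0.  72.7] pitch 0.306 yaw 0.003 roll -0.002 F head [ 3.   0.5 -3.4] M [ 0.1  -0.14  0.03] gap 0.147 t 11.85
```

The tongue has met the stop at about x = -57 mm, a seat shift of about +11 mm, which agrees with the images. I'll ease off slightly, put the tip on the ledge and swing down about it.

```bash
python3 - <<'E'
from plan import *
tipplan(-.0562,.0488,.20,6)
E
```

```text
linear [[0.001, 0.006, -0.0], [0.001, 0.006, -0.0], [0.002, 0.006, -0.0], [0.002, 0.006, -0.0], [0.002, 0.006, -0.0], [0.002, 0.006, -0.0]]
turn/row [0.002, 0.005, 0.177] total [0.001 0.003 0.106]
gap 0.14656605219786378 F [ 3.09  0.07 -3.41] t 11.85 pos [ 0.522  -0.171   0.0936]
```

Request:
servo_tool:
  linear:
    - [0.001, 0.006, 0]
    - [0.001, 0.006, 0]
    - [0.002, 0.006, 0]
    - [0.002, 0.006, 0]
    - [0, 0, 0]
  turn:
    - [0, 0, 0.17]
    - [0, 0, 0.17]
    - [0, 0, 0.17]
    - [0, 0, 0.17]
    - [0, 0, 0]
  jaw: [1, 1, 1, 1, 1]
  grip_force: 90

```text
time_s: 12.35
eef_pos: [0.5249, -0.1717, 0.0877]
orientation: [-1.579, -0.075, -0.286]
ft_force: [0.4, 0.4, -2.3]
finger_gap: 0.146
```

```bash
python3 - <<'E'
from plan import *
state(); tipplan(-.0562,.0488,.16,5)
E
```

```text
tip in head mm [-57.   -0.6  49.5] cas [15.  -0.4 66.4] pitch 0.230 yaw 0.003 roll -0.003 F head [ 0.3  0.4 -2.3] M [-0.02  0.06 -0.01] gap 0.146 t 12.35
linear [[0.002, 0.005, 0.0], [0.002, 0.005, 0.0], [0.002, 0.005, 0.0], [0.002, 0.005, 0.0], [0.002, 0.005, 0.0]]
turn/row [0.004, 0.007, 0.14] total [0.002 0.003 0.07 ]
gap 0.1461219187483226 F [ 0.36  0.39 -2.33] t 12.35 pos [ 0.5249 -0.1717  0.0877]
```

Request:
servo_tool:
  linear:
    - [0.0015, 0.005, 0]
    - [0.0015, 0.005, 0]
    - [0.0015, 0.005, 0]
    - [0.0015, 0.005, 0]
    - [0, 0, 0]
  turn:
    - [0, 0, 0.14]
    - [0, 0, 0.14]
    - [0, 0, 0.14]
    - [0, 0, 0.14]
    - [0, 0, 0]
  jaw: [1, 1, 1, 1, 1]

```text
time_s: 12.85
eef_pos: [0.5269, -0.1719, 0.082]
orientation: [-1.578, -0.025, -0.237]
ft_force: [-0.7, -0.2, -1.6]
finger_gap: 0.144
```

```bash
python3 - <<'E'
from plan import *
state(); tipplan(-.0567,.0488,.12,5)
E
```

```text
tip in head mm [-57.3  -0.5  48.1] cas [15.7 -0.3 60.4] pitch 0.167 yaw 0.003 roll -0.003 F head [-0.7 -0.3 -1.6] M [-0.02  0.17  0.09] gap 0.144 t 12.85
linear [[0.001, 0.002, 0.0], [0.001, 0.002, 0.0], [0.001, 0.002, 0.0], [0.001, 0.002, 0.0], [0.001, 0.002, 0.0]]
turn/row [0.004, 0.007, 0.094] total [0.002 0.003 0.047]
gap 0.14382192481590444 F [-0.73 -0.19 -1.63] t 12.85 pos [ 0.5269 -0.1719  0.082 ]
```

Request:
servo_tool:
  linear:
    - [0.001, 0.003, 0]
    - [0.001, 0.003, 0]
    - [0.001, 0.003, 0]
    - [0, 0, 0]
  turn:
    - [0, 0, 0.11]
    - [0, 0, 0.11]
    - [0, 0, 0.11]
    - [0, 0, 0]
  jaw: [1, 1, 1, 1]

```text
time_s: 13.25
eef_pos: [0.5278, -0.1721, 0.08]
orientation: [-1.577, 0.004, -0.208]
ft_force: [-1.6, 0.5, -0.8]
finger_gap: 0.141
```

```bash
python3 - <<'E'
from plan import *
state(); tipplan(-.0570,.0485,.10,4)
E
```

```text
tip in head mm [-57.6  -0.6  48.7] cas [15.8 -0.4 58.3] pitch 0.130 yaw 0.003 roll -0.003 F head [-1.6  0.3 -0.8] M [-0.04  0.2   0.02] gap 0.141 t 13.25
linear [[0.001, 0.003, 0.0], [0.001, 0.003, 0.0], [0.001, 0.002, 0.0], [0.001, 0.002, 0.0]]
turn/row [0.006, 0.008, 0.076] total [0.002 0.003 0.03 ]
gap 0.1407411370516362 F [-1.59  0.48 -0.79] t 13.25 pos [ 0.5278 -0.1721  0.08  ]
```

Request:
servo_tool:
  linear:
    - [0.001, 0.003, 0]
    - [0.001, 0.003, 0]
    - [0.001, 0.003, 0]
    - [0, 0, 0]
  turn:
    - [0, 0, 0.1]
    - [0, 0, 0.1]
    - [0, 0, 0.1]
    - [0, 0, 0]
  jaw: [1, 1, 1, 1]

```text
time_s: 13.65
eef_pos: [0.5286, -0.1722, 0.0776]
orientation: [-1.576, 0.03, -0.182]
ft_force: [-0.4, -0.2, -1.7]
finger_gap: 0.145
```

```bash
python3 - <<'E'
from plan import *
state(); tipplan(-.0570,.0485,.07,4)
E
```

```text
tip in head mm [-57.7  -0.6  48.6] cas [15.9 -0.4 55.8] pitch 0.097 yaw 0.003 roll -0.003 F head [-0.4 -0.2 -1.7] M [-0.04  0.19  0.06] gap 0.145 t 13.65
linear [[0.001, 0.002, 0.0], [0.001, 0.002, 0.0], [0.001, 0.002, 0.0], [0.001, 0.002, 0.0]]
turn/row [0.006, 0.008, 0.068] total [0.002 0.003 0.027]
gap 0.1452847676362553 F [-0.41 -0.18 -1.66] t 13.65 pos [ 0.5286 -0.1722  0.0776]
```

Request:
servo_tool:
  linear:
    - [0.001, 0.003, 0]
    - [0.001, 0.003, 0]
    - [0.001, 0.003, 0]
    - [0.001, 0.003, 0]
    - [0, 0, 0]
  turn:
    - [0, 0, 0.1]
    - [0, 0, 0.1]
    - [0, 0, 0.1]
    - [0, 0, 0.1]
    - [0, 0, 0]
  jaw: [1, 1, 1, 1, 1]

```text
time_s: 14.15
eef_pos: [0.5296, -0.1723, 0.0741]
orientation: [-1.574, 0.065, -0.147]
ft_force: [-1.9, -0.1, -0.7]
finger_gap: 0.144
```

```bash
python3 - <<'E'
from plan import *
state()
E
```

```text
tip in head mm [-57.9  -0.6  48.3] cas [15.9 -0.3 52.2] pitch 0.053 yaw 0.003 roll -0.002 F head [-1.9 -0.4 -0.7] M [-0.09  0.22  0.  ] gap 0.144 t 14.15
```

Request:
servo_tool:
  linear:
    - [0.001, 0.003, 0]
    - [0.001, 0.003, 0]
    - [0, 0, 0]
  turn:
    - [0, 0, 0.1]
    - [0, 0, 0.1]
    - [0, 0, 0]
  jaw: [1, 1, 1]

```text
time_s: 14.45
eef_pos: [0.5301, -0.1723, 0.0724]
orientation: [-1.572, 0.082, -0.13]
ft_force: [-1.6, -0.7, -1.4]
finger_gap: 0.141
```

Request:
servo_tool:
  linear:
    - [0, 0.003, 0]
    - [0, 0.003, 0]
    - [0, 0, 0]
  turn:
    - [0, 0, 0.1]
    - [0, 0, 0.1]
    - [0, 0, 0]
  jaw: [1, 1, 1]

```text
time_s: 14.75
eef_pos: [0.5305, -0.1724, 0.0707]
orientation: [-1.571, 0.099, -0.113]
ft_force: [-1.3, -0.0, -2.2]
finger_gap: 0.141
```

```bash
python3 - <<'E'
from plan import *
state()
E
```

```text
tip in head mm [-58.1  -0.5  48.1] cas [15.9 -0.2 48.8] pitch 0.010 yaw 0.003 roll -0.002 F head [-1.3 -0.2 -2.2] M [-0.07  0.16  0.06] gap 0.141 t 14.75
```

Request:
servo_tool:
  linear:
    - [0, 0.003, 0]
    - [0, 0.002, 0]
    - [0, 0, 0]
  turn:
    - [0, 0, 0.1]
    - [0, 0, 0.05]
    - [0, 0, 0]
  jaw: [1, 1, 1]

```text
time_s: 15.05
eef_pos: [0.5311, -0.1726, 0.0704]
orientation: [-1.57, 0.11, -0.101]
ft_force: [-1.1, 0.6, -1.3]
finger_gap: 0.145
```

```bash
python3 - <<'E'
from plan import *
state()
grab('scene','scene3.png');grab('side','side3.png')
a=cv2.imread('pics/scene3.png')[180:305,200:325]; b=cv2.imread('pics/side3.png')[190:305,265:380]
a=cv2.resize(a,(400,400),interpolation=cv2.INTER_CUBIC); b=cv2.resize(b,(400,400),interpolation=cv2.INTER_CUBIC)
cv2.imwrite('pics/c3.png',np.hstack([a,b]))
E
```

```text
tip in head mm [-57.8  -0.7  48.9] cas [16.2 -0.4 48.5] pitch -0.006 yaw 0.003 roll -0.003 F head [-1.2  0.4 -1.3] M [0.16 0.02 0.06] gap 0.145 t 15.05
```

View pics/c3.png

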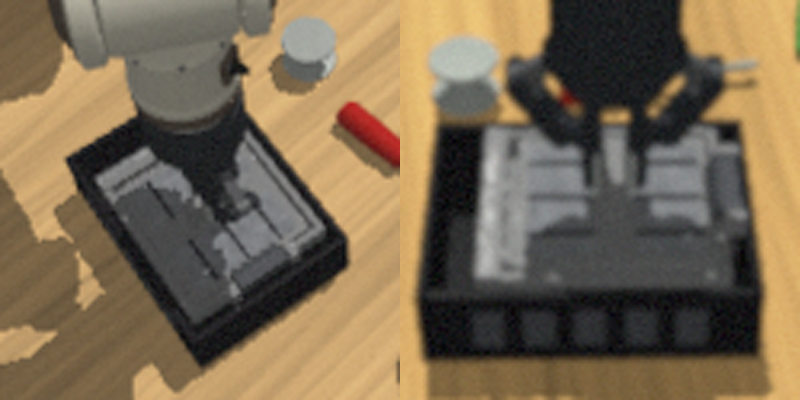

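The cassette looks flat in the recess. I'll press its +x end down a bit further by feel to make sure it snaps.

Request:
servo_tool:
  linear:
    - [0, 0.003, 0]
    - [0, 0.003, 0]
    - [0, 0, 0]
  turn:
    - [0, 0, 0.06]
    - [0, 0, 0.06]
    - [0, 0, 0]
  jaw: [1, 1, 1]

```text
time_s: 15.45
eef_pos: [0.5315, -0.1728, 0.071]
orientation: [-1.57, 0.12, -0.092]
ft_force: [-0.6, 0.5, -0.4]
finger_gap: 0.144
```

```bash
python3 - <<'E'
from plan import *
state()
E
```

```text
tip in head mm [-57.6  -0.8  50.4] cas [16.4 -0.5 49.1] pitch -0.017 yaw 0.003 roll -0.003 F head [-0.7  0.4 -0.4] M [0.18 0.05 0.06] gap 0.144 t 15.45
```

Request:
servo_tool:
  linear:
    - [0, 0.002, 0]
    - [0, 0.003, 0]
    - [0, 0, 0]
  turn:
    - [0, 0, -0.08]
    - [0, 0, -0.08]
    - [0, 0, 0]
  jaw: [1, 1, 1]

```text
time_s: 15.75
eef_pos: [0.5316, -0.173, 0.07]
orientation: [-1.571, 0.106, -0.106]
ft_force: [-0.5, 0.3, 1.6]
finger_gap: 0.142
```

```bash
python3 - <<'E'
from plan import *
state()
E
```

```text
tip in head mm [-57.2  -0.9  48. ] cas [16.8 -0.7 48.1] pitch 0.000 yaw 0.003 roll -0.003 F head [-0.5  0.2  1.6] M [0.28 0.03 0.12] gap 0.142 t 15.75
```

Request:
servo_tool:
  linear:
    - [0, 0, 0]
    - [0, 0, 0]
    - [0, 0, 0]
    - [0, 0, 0]
    - [0, 0, 0]
  turn:
    - [0, 0, 0]
    - [0, 0, 0]
    - [0, 0, 0]
    - [0, 0, 0]
    - [0, 0, 0]
  jaw: [0.6, 0.4, 0.2, 0.2, 0.2]

```text
time_s: 16.25
eef_pos: [0.5317, -0.1731, 0.0694]
orientation: [-1.572, 0.105, -0.107]
ft_force: [0.2, 0.0, 0.5]
finger_gap: 0.401
```

Request:
servo_tool:
  linear:
    - [0, -0.01, 0]
    - [0, -0.03, 0]
    - [0, -0.06, 0]
    - [0, -0.1, 0]
    - [0, -0.1, 0]
    - [0, -0.1, 0]
    - [0, -0.05, -0.05]
    - [0, 0, -0.1]
    - [0, 0, 0]
    - [0, 0, 0]
  turn:
    - [0, 0, 0]
    - [0, 0, 0]
    - [0, 0, 0]
    - [0, 0, 0]
    - [0, 0, 0]
    - [0, 0, 0]
    - [0, 0, 0]
    - [0, 0, 0]
    - [0, 0, 0]
    - [0, 0, 0]
  jaw: [0.2, 0.2, 0.2, 0.2, 0.2, 0.2, 0.2, 0.2, 0.2, 0.2]

```text
time_s: 17.25
eef_pos: [0.5273, -0.2134, 0.1949]
orientation: [-1.576, 0.1, -0.112]
ft_force: [-0.6, 0.1, -1.2]
finger_gap: 0.4
```

```bash
python3 - <<'E'
from plan import *
o=observe(); print(o['eef_pos'],o['orientation'],o['ft_force'],o['finger_gap'])
d=grab('wrist','wrist4.png');grab('scene','scene4.png');grab('side','side4.png')
b=cv2.imread('pics/side4.png')[200:300,265:375]; a=cv2.imread('pics/scene4.png')[195:305,215:325]
a=cv2.resize(a,(400,400),interpolation=cv2.INTER_CUBIC); b=cv2.resize(b,(400,400),interpolation=cv2.INTER_CUBIC)
cv2.imwrite('pics/c4.png',np.hstack([a,b]))
E
```

```text
[ 0.52733928 -0.21339358  0.1949134 ] [-1.5761428   0.10012334 -0.11169009] [-0.62661716  0.06241005 -1.2024866 ] 0.3998367215739829
```

View pics/wrist4.png

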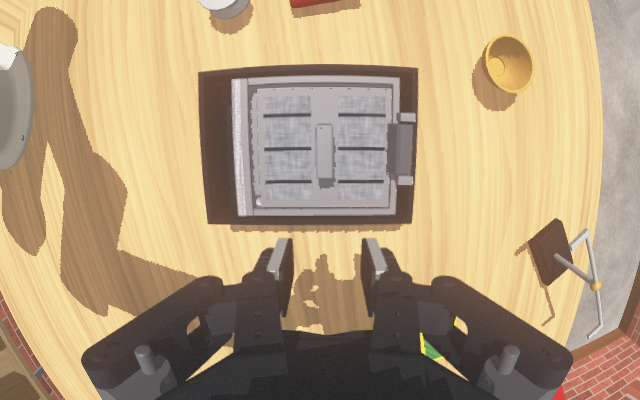

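View pics/c4.png

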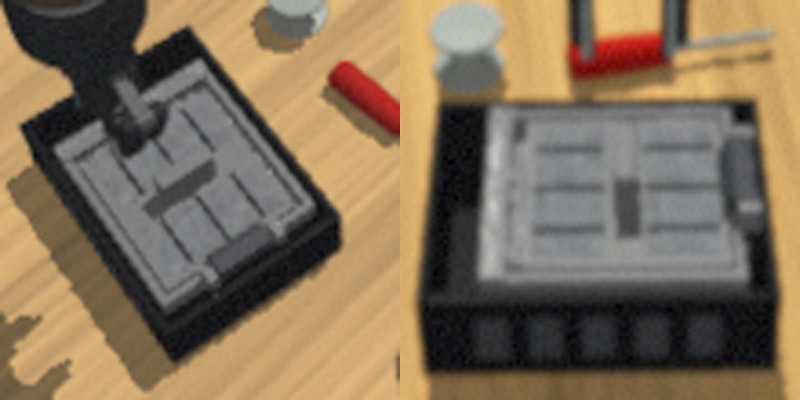

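In the wrist view the plate lies flat within the seat and the catch seems to overlap its edge at (388-391,150). I'll check that spot enlarged.

```bash
python3 - <<'E'
from plan import *
o=observe(); d=load('wrist4')
cv2.imwrite('pics/c5.png',cv2.resize(cv2.imread('pics/wrist4.png')[75:220,340:425],None,fx=5,fy=4,interpolation=cv2.INTER_CUBIC))
hf=lambda uv,z:(RH.inv().apply(wun(d,o,uv,z)-OH)*1e3).round(1)
print('plate +x edge',hf((391,110),.062),hf((389,195),.062),'nose',hf((387,150),.064),'lip front',hf((248,150),.063),'plate corners',hf((256,90),.062),hf((258,207),.062))
E
```

```text
plate +x edge [76.  34.2 62. ] [ 77.2 -44.   62. ] nose [72.9 -1.9 64. ] lip front [-52.  -2.  63.] plate corners [-43.7  52.   62. ] [-45.3 -55.9  62. ]
```

View pics/c5.png

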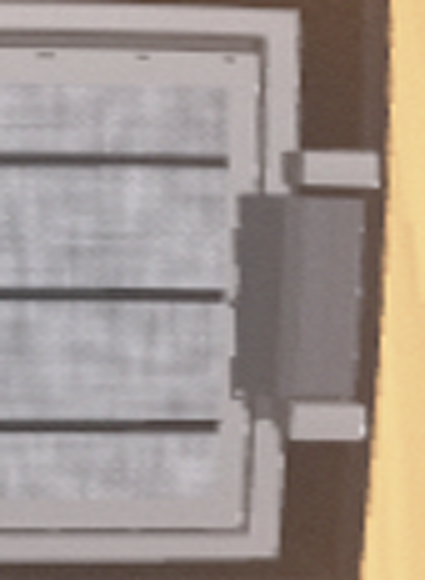

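The nose covers the plate's edge by about 3 mm, so the catch has sprung forward over it. The arm is clear, so I'm handing in.

```bash
python3 -c "
from h import *
print(env.finish_job(), observe()['time_s'])"
```

```text
the job is handed in; nothing more can be done
the job is handed in; nothing more can be done
```

The grey cassette is in the head and the job is handed in. I took it by its rib, hooked the tongue under the lip, and found the stop by touch at about x = -57 mm in the head's frame (seat shifted about +11 mm). I then swung the other end down, pressed lightly, let go and lifted clear.

**Last checks:**
- **Before letting go:** the tool reading put the cassette level, with its underside at about 48.1 mm, its middle at about x +17 mm and y -1 mm, and its yaw 0.003 rad from the head's.
- **After letting go:** the wrist picture shows the plate flat in the recess and the catch nose lying about 3 mm over its +x edge. The nose and edge positions measured in that picture agree (nose about x 73 mm, edge about 76–77 mm).
- **Forces:** every wrist reading stayed at or below about 4 N in contact. I read force only at the end of each move, so brief peaks in between were not seen.
- **Other things:** none of my moves came near the other things on the bench, and in the last pictures the spool and screwdriver look where they were. I did not measure any of their positions again.

I felt no distinct snap in the force readings, so the catch closing rests on the pictures alone. I also did not test it by lifting that end.

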